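# Charge a spray flask on the bench air dock

### The arm

A 7-joint arm with a two-finger parallel gripper is mounted at the origin on the work surface. World frame = base frame: x ahead of the robot, y to its left, z up, the work surface at z = 0. Lengths are in m, angles in rad, forces in N, time in s.
With the tool pointing down it reaches from about 0.425 to 0.875 m from the base axis. Payload 4.7 kg.
Tool frame: the origin (TCP) lies on the centre line of the jaws, within the pads' length; the fingertips stand ctrl.tcp_to_tips ahead of it and the grasp point (between the pads) lies 2 mm behind it (ctrl.tcp_to_tips is the distance from the TCP to the fingertips, in m); z points along the fingers, y is the line along which they close (so a half turn about z gives the same grasp; the last joint's range is limited). The gripper opens to 87 mm and grips with 3 to 60 N. Pads are 19 mm wide; open, the fingers measure 117 mm over their backs; the gripper's body (75 mm by 190 mm) begins 51 mm behind the grasp point.
Start: joints at [-1.188, 0.321, -0.07, 1.45, 0.023, 1.371, -0.057], TCP at [0.234, 0.606, 0.24] pointing down, gripper open.
Joint ranges: [-2.86, 2.86], [-0.3, 2.09], [-1.38, 1.24], [0.06, 2.45], [-1.56, 4.7], [0.09, 2.05], [-2.69, 2.69]. Speed limits (rad/s): [2.57, 2.57, 3.14, 3.14, 3.14, 3.14, 3.14].

### API

Orientations are given as a rotation vector (axis times angle).
In Python, from bench import ctrl, optics, close_job gives the robot as it stands.
- The arm moves only by the shell command python3 -m inch 'ROWS' [OPENING] [FORCE]. ROWS is JSON, a list of rows, each a list of 2 entries, a list of its own where there are three numbers: the shift along the tool's x, y, z in mm, then the turn, a rotation vector about the tool's x, y, z in degrees. In form: [[[x, y, z], [ax, ay, az]], ...]. A call has exactly 10 rows; each row shifts and turns the commanded pose from where the row before left it, along the tool's axes as they then stand; what a row does not reach is not made up. A row lasts 1/10 s, in which the tool goes at most 50 mm and 8.59 degrees, less where a joint would pass 70% of its speed; a pose out of reach is approached as far as the arm can. A call is refused whole if a number of a shift passes 50 or a number of a turn 8.59, either way. A call with a gripper value outside its range is refused whole. OPENING is the closure, from 0 (fully open) to 1 (shut), set as the call begins (- or left out, the last holds). The fingers move at their own pace and stop on an object; FORCE is the grip in N (left out, the last holds). Time passes only in rows, so rows that do not move let the fingers close, or fill a call up. It gives the time, the measured TCP pose, the force and the opening at its end, in the units of the state.
- ctrl.get_state(): the state, without advancing time (a new reading comes with each control period).
- optics.get_image(name): name is "side" or "top" or "wrist"; returns a dict with "image" (420x560x3 uint8, red, green, blue), "fx", "fy", "cx", "cy" (pixels), "R" (3x3) and "t" (3): a world point X has camera coordinates R X + t; the wrist camera has in their place "hand_eye" (4x4, takes a point from camera to tool coordinates, whose origin is the TCP and whose axes are the flange's). Camera axes: x right, y down, z forward; pixel columns grow to the right and rows downward; lengths in m; the calibration is good to about 2 mm. The wrist camera is an equidistant fisheye: a pixel r from the principal point sees the ray r / f radians off the axis. A picture is of the moment at which its call begins: read the wrist's pose just before it. There is no depth.
- close_job(): hands the job in, once; it reports no verdict.
The state is a dict: "time": time; "joint_positions": joint angles; "qd": joint speeds; "joint_torque": joint torques, N m; "position": TCP position; "tool_rot": TCP orientation; "ft_force": force on the tool from outside, world axes, zero at the start; "torque": the same for the moment, N m; "grip_width": opening from 0.0 (shut) to 1.0 (fully open).
Only numpy, scipy, OpenCV 4.12 (cv2) and the standard library are available. Lean on these libraries where they do the work, as an engineer would, in place of code of your own. Each camera call takes 0.05 s, during which the arm holds its last target. There are 200 camera calls.

### The job

Recharge the green spray flask at the bench air dock. First open the air by turning the red valve lever all the way, until it lies in line with the air pipe; then stand the green flask upright in the orange sprung ring cradle and press the flask right down until the cradle is on its stop, keeping it there with your own push (it only takes air while held down). Hold it down for a few seconds and finish while still holding it down; leave the red and the white flask standing where they are in the tray.

Things in the scene. Friction and masses are not known exactly. Their poses are not given: they have to be found in the camera images.
- flask_green: The flask to charge: a round refillable aluminium spray flask standing upright, 0.18 to 0.35 kg, with a green band round its lower half and a green cap. Body diameter 53 mm from 3 to 126 mm height, then a short shoulder and a cap of diameter 30 mm; flat cap top at 154 mm. Origin: centre of the underside, z up.
- flask_red: A bystander: the same flask with red band and cap. Origin: centre of the underside.
- flask_white: A bystander: the same flask with white band and cap. Origin: centre of the underside.
- tray: Fixed grey tray, 130 mm along its x, 280 mm along its y, rim 14 mm high, floor 4 mm thick. The three flasks stand on its floor in a row along its y, about 90 mm apart, in any order. Origin: centre of the underside on the bench.
- dock: Fixed air dock: grey block 170 x 160 mm, 40 high, origin at the centre of its underside; the sprung cradle sits over the origin. The air pipe (18 mm thick, axis 30 mm up) leaves it along the dock's +y to y = 205 mm, brass valve at y = 135 mm (body top 50 mm up); gauge (top 95 mm up) at x = 72, y = -45; green air tank (top 95 up) at x 130 to 220, y 55 to 205. Lever and cradle belong to this body.
- cradle_seat (a point): Centre of the flat floor inside the orange ring, on which the flask's underside rests; 74 mm above the bench when the cradle is up. The ring's inner diameter is 57 mm for 22 mm above this floor, then opens as a funnel to 74 mm at its rim, 34 mm above the floor (82 mm over its outside). Flange under it: diameter 112 mm.
- cradle (a joint): Downward travel of the sprung ring cradle in m: 0 up, 0.018 on its stop. The springs need about 6 N to start moving and about 16.5 N at the stop (the flask's weight alone does not move it); it springs back up when let go.
- air_lever (a joint): Angle of the valve lever in rad: 0 closed (lever points to the dock's -x, across the pipe), 1.571 fully open (lever points to the dock's +y, along the pipe, at its stop). Turns clockwise seen from above about a vertical axis; stays where it is left, needs about 1.5 N at its tip.
- lever_pivot (a point): The point on the lever's axis at the mid height of the lever, 75 mm above the bench. Fixed on the dock.
- lever_tip (a point): Point on the middle line of the lever's red sleeve, 85 mm from the pivot, 75 mm above the bench. The sleeve is 16 mm wide, 12 mm high (69 to 81 mm above the bench), from 30 to 96 mm out from the pivot. Under it is free, but for the pipe and its coupler (top 42 mm above the bench) when open.
Not all that is in view belongs to the job. What is shaped like the flask_green but purple or turquoise is not meant.

How it is judged:
By the outcome, as a careful person would: the job done as asked, in the order asked, and still so for the second after the job is handed in, while the arm keeps its last pose, push and grip.
It also fails if it takes over 67 s, if anything falls off the work surface, if the arm or the gripper's body presses on something with over 40 N, if the wrist force passes 120 N, or if a joint passes its speed limit or range.

## Working session

There is one attempt and no reset: what is moved stays moved. The work goes in short steps, Python scripts to look and compute and a shell command to move; the robot and the scene stay as the last step left them, time stands still between calls to the robot, and variables do not carry over. Pictures are saved under pics/ and viewed, on a budget of 10 in all, crops included, one or two more only if the job needs it, and the job is handed in when it is done.

```bash
mkdir -p pics; ls
python3 - <<'E'
from bench import ctrl, optics
import cv2
print(ctrl.get_state(), ctrl.tcp_to_tips)
ims=[]
for n in("top","side"):
    d=optics.get_image(n); ims.append(d["image"]); cv2.imwrite(f"pics/{n}0.png",d["image"][:,:,::-1])
    print(n,{k:v for k,v in d.items() if k!="image"})
E
```

```text
pics
{'time': 0.0, 'joint_positions': array([-1.18789616,  0.32184149, -0.07010188,  1.45166308,  0.02262029,
        1.3707958 , -0.0569075 ]), 'qd': array([-3.56467697e-05, -2.70767251e-04, -2.63552625e-04, -9.37331864e-04,
       -1.22771959e-04,  1.22081740e-03, -8.17392095e-04]), 'joint_torque': array([ 3.02434291e-04, -4.91294003e+01, -4.03856384e-01, -3.12529135e+01,
       -6.40573818e-02,  4.35344561e-02,  1.59770711e-04]), 'position': array([0.23417818, 0.60579644, 0.2384556 ]), 'tool_rot': array([-5.75921325e-01, -3.08810519e+00,  2.99218384e-03]), 'ft_force': array([ 0.22011404, -0.5509642 ,  0.05282435]), 'torque': array([-0.01996828, -0.00861886,  0.00142529]), 'grip_width': 0.9997497663119866} 0.017
top {'fx': 511.9697077726582, 'fy': 511.9697077726582, 'cx': 271.2211198434927, 'cy': 205.51586982939406, 'R': array([[-0.02610072, -0.99923721, -0.02904725],
       [-0.9802809 ,  0.03127754, -0.19511808],
       [ 0.19587777,  0.02338175, -0.98034953]]), 't': array([-0.05967733,  0.51987723,  1.0771071 ])}
side {'fx': 523.0684109466677, 'fy': 523.0684109466677, 'cx': 267.2482795170884, 'cy': 223.80764703168734, 'R': array([[-0.99545428, -0.09382088, -0.01638359],
       [-0.0374238 ,  0.54350861, -0.83856893],
       [ 0.08757989, -0.83414389, -0.5445491 ]]), 't': array([0.48850961, 0.11221014, 0.97825734])}
```

View pics/top0.png

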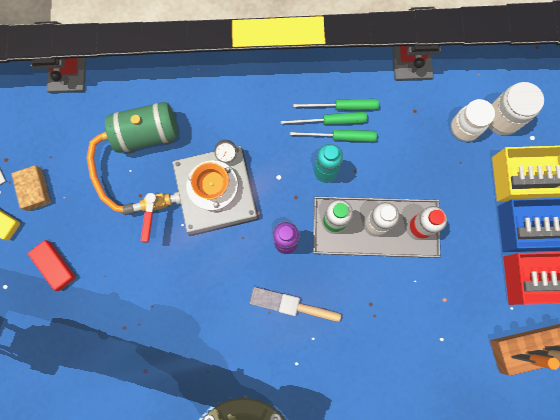

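View pics/side0.png

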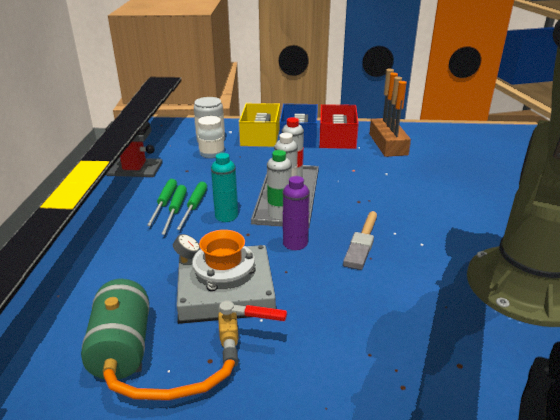

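The top view shows the dock ring at about (212,183), the lever running from its pivot (150,200) to its tip (146,238), and the tray at about (377,227). Flask-like candidates in the top view:
- **Green-capped flask:** (340,210)
- **White flask:** (384,215)
- **Red flask:** (432,220)
- **Turquoise flask:** (328,160)
- **Purple flask:** (286,236)

The one meant is at (340,210). It is a bare aluminium body with a green cap and band, and it stands in the tray. I'll measure it and confirm with one crop.

```bash
cat > h.py <<'E'
import numpy as np, cv2
from bench import ctrl, optics
from scipy.spatial.transform import Rotation as Ro
def cast(d,uv,z):
    r=d["R"].T@np.array([(uv[0]-d["cx"])/d["fx"],(uv[1]-d["cy"])/d["fy"],1]); c=-d["R"].T@d["t"]
    return c+r*(z-c[2])/r[2]
def proj(d,X):
    p=d["R"]@np.array(X)+d["t"]; return np.array([d["cx"]+d["fx"]*p[0]/p[2],d["cy"]+d["fy"]*p[1]/p[2]])
def tri(d1,u1,d2,u2):
    A=[];b=[]
    for d,u in((d1,u1),(d2,u2)):
        for k,f,c in((0,'fx','cx'),(1,'fy','cy')):
            m=(u[k]-d[c])/d[f]; A.append(d["R"][k]-m*d["R"][2]); b.append(m*d["t"][2]-d["t"][k])
    return np.linalg.lstsq(np.array(A),np.array(b),rcond=None)[0]
def mask(im,lo,hi,box):
    h=cv2.cvtColor(im,cv2.COLOR_RGB2HSV); m=cv2.inRange(h,np.array(lo),np.array(hi)); o=np.zeros_like(m)
    x0,y0,x1,y1=box; o[y0:y1,x0:x1]=m[y0:y1,x0:x1]
    n,l,s,c=cv2.connectedComponentsWithStats(o)
    i=1+np.argmax(s[1:,4]); return (l==i).astype(np.uint8),c[i],s[i]
def tool(p):  # world point -> shift in tool axes (mm) from the TCP
    s=ctrl.get_state(); return 1e3*Ro.from_rotvec(s["tool_rot"]).inv().apply(np.array(p)-s["position"])
E
python3 - <<'E'
from h import *
T=optics.get_image("top");S=optics.get_image("side")
ti,si=T["image"],S["image"]
m,c,s=mask(ti,(45,110,60),(80,255,255),(325,195,356,222)); print("cap top",c,s,cast(T,c,.158))
m,c2,s2=mask(si,(45,110,60),(80,255,255),(265,145,295,166)); print("cap side",c2,s2,cast(S,(c2[0],s2[1]+3),.158))
print("tri",tri(T,c,S,c2))
# ring rim ellipse
for n,d,b in(("T",T,(185,155,240,210)),("S",S,(190,225,255,275))):
    m,c,s=mask(d["image"],(4,150,80),(22,255,255),b)
    k=max(cv2.findContours(m,cv2.RETR_EXTERNAL,cv2.CHAIN_APPROX_NONE)[0],key=cv2.contourArea)
    e=cv2.fitEllipse(cv2.convexHull(k)); print("ring",n,e,s,cast(d,e[0],.108))
# lever
for n,d,b in(("T",T,(130,195,165,250)),("S",S,(235,300,295,325))):
    m,c,s=mask(d["image"],(0,150,80),(6,255,255),b); print("lever",n,c,s,cast(d,c,.078)); 
    ys,xs=np.nonzero(m); P=np.c_[xs,ys].astype(float); l=cv2.fitLine(P.astype(np.float32),2,0,.01,.01).ravel()
    q=(P-l[2:])@l[:2]; 
    for v in(q.min(),q.max()): print("  end",l[2:]+v*l[:2],cast(d,l[2:]+v*l[:2],.078))
a=cv2.resize(ti[140:260,270:450],None,fx=2.2,fy=2.2,interpolation=2); b=cv2.resize(si[110:260,190:330],None,fx=2.6,fy=2.6,interpolation=2)
h=max(a.shape[0],b.shape[0]); f=lambda x:np.pad(x,((0,h-x.shape[0]),(0,0),(0,0)))
cv2.imwrite("pics/crop1.png",np.hstack([f(a),f(b)])[:,:,::-1])
E
```

```text
cap top [340.18023256 210.0755814 ] [333 203  15  15 172] [ 0.48288721 -0.21331782  0.158     ]
cap side [278.73684211 155.2406015 ] [273 150  13  12 133] [ 0.4830465 -0.2047073  0.158    ]
tri [ 0.4842574  -0.21440159  0.14823295]
ring T ((209.2828369140625, 180.4814910888672), (35.79631423950195, 37.35132598876953), 78.74077606201172) [ 191  163   38   36 1054] [0.56457133 0.0535206  0.108     ]
ring S ((222.0390625, 248.77577209472656), (40.13215255737305, 47.720947265625), 83.39613342285156) [ 199  230   46   40 1397] [0.56003946 0.07807676 0.108     ]
lever T [146.94805195 223.92207792] [141 212  11  30 154] [0.48063519 0.1924944  0.078     ]
  end [145.32805768 241.31006685] [0.44315352 0.19516313 0.078     ]
  end [148.07551755 211.82070088] [0.5070173  0.19061595 0.078     ]
lever S [264.40654206 312.3271028 ] [245 305  41  16 428] [0.47510995 0.19919606 0.078     ]
  end [244.77517241 309.64652242] [0.50630005 0.19546026 0.078     ]
  end [285.11540476 315.15483768] [0.44268819 0.20307943 0.078     ]
```

View pics/crop1.png

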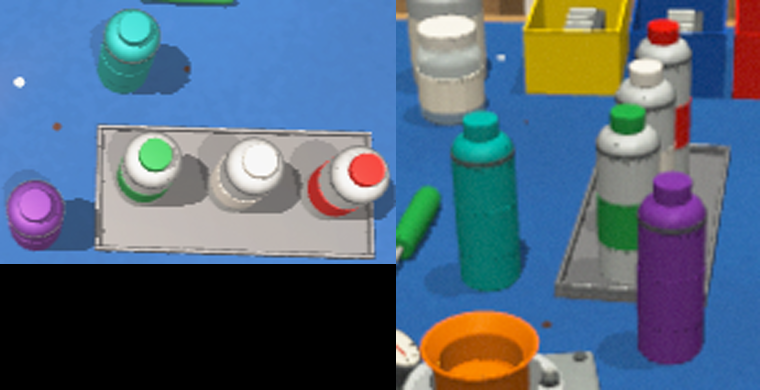

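The crop confirms the choice: the flask in the tray with the bare body, green band and green cap is flask_green, at world (0.484, -0.214). Its cap height triangulates to 0.148, where it must lie between 0.14 and 0.158. Ring to pivot measures 137 mm against the stated 135, so the dock pose holds. The lever already stands about 0.26 rad open. I'll move over to the lever with the gripper shut.

```bash
python3 -m inch '[[[-36,-32,4],[0,0,0]],[[-36,-32,4],[0,0,0]],[[-36,-32,4],[0,0,0]],[[-36,-32,4],[0,0,0]],[[-36,-32,4],[0,0,0]],[[-36,-32,4],[0,0,0]],[[-36,-32,4],[0,0,0]],[[-36,-32,4],[0,0,0]],[[-36,-32,4],[0,0,0]],[[-36,-32,4],[0,0,0]]]' 1 30
cat > look.py <<'E'
import sys
from h import *
s=ctrl.get_state(); d=optics.get_image("wrist"); cv2.imwrite("pics/"+sys.argv[1]+".png",d["image"][:,:,::-1])
E
python3 - <<'E'
from h import *
print(tool((.471,.148,.077)))
T=optics.get_image("top");S=optics.get_image("side")
print("ring centre pred in S",proj(S,(.5646,.0535,.108)))
for dd,b in((T,(365,195,405,235)),):
    m,c,s=mask(dd["image"],(0,0,215),(179,40,255),b); print("white cap",c,s,cast(T,c,.158))
m,c,s=mask(T["image"],(80,120,60),(95,255,255),(310,140,350,185)); print("teal",s,cast(T,(c[0],s[1]+10),.15))
E
```

```text
time: 1.2
position: [0.4553, 0.1762, 0.1996]
tool_rot: [0.576, 3.088, 0.001]
ft_force: [1.6, -0.3, 0.4]
grip_width: 0.17
[-24.7627041  -20.72272855 122.58021247]
ring centre pred in S [221.79707392 240.55510889]
white cap [384.70886076 214.46582278] [374 204  23  23 395] [ 0.47134271 -0.30013388  0.158     ]
teal [315 144  27  38 765] [ 0.60134521 -0.19504648  0.15      ]
```

```bash
python3 -m inch '[[[-12,-11,10],[0,0,0]],[[-13,-10,10],[0,0,0]],[[0,0,20],[0,0,0]],[[0,0,20],[0,0,0]],[[0,0,20],[0,0,0]],[[0,0,20],[0,0,0]],[[0,0,20],[0,0,0]],[[0,0,3],[0,0,0]],[[0,0,0],[0,0,0]],[[0,0,0],[0,0,0]]]' 1 30
python3 - <<'E'
from h import *
T=optics.get_image("top");S=optics.get_image("side")
a=cv2.resize(T["image"][120:280,80:260],None,fx=2.2,fy=2.2); b=cv2.resize(S["image"][220:380,160:330],None,fx=2.2,fy=2.2)
cv2.imwrite("pics/lev.png",np.hstack([a,b])[:,:,::-1])
piv=np.array([.5389,.1884]); y=np.radians
for th in(176,160,140,120,100.8):
    u=np.array([np.cos(y(th)),np.sin(y(th))]); t=np.array([u[1],-u[0]])
    p=piv+.065*u-.026*t; print(th,tool((*p,.077)).round(1))
E
```

```text
time: 2.3
position: [0.4712, 0.1499, 0.0775]
tool_rot: [0.576, 3.087, 0.002]
ft_force: [-0.9, -0.5, 0.1]
grip_width: 0.004
176 [ 5.4 16.3  0.8]
160 [15.4 33.   0.8]
140 [20.8 56.7  0.8]
120 [17.8 80.8  0.9]
100.8 [  7.4 101.7   0.9]
```

View pics/lev.png

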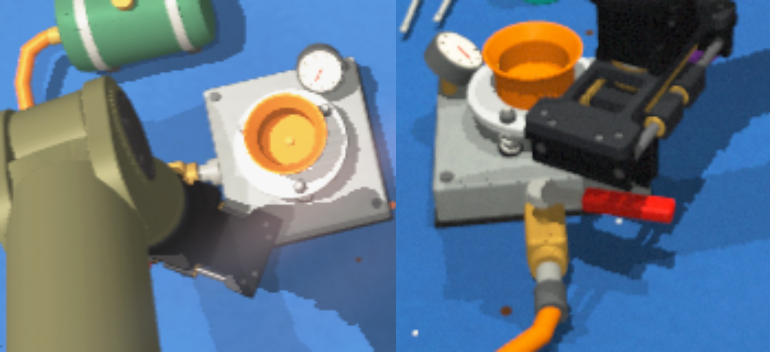

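The gripper is on the far side of the lever in the side view, beside it at sleeve height. I'll sweep the lever round its arc.

```bash
python3 -m inch '[[[3,8,0],[0,0,0]],[[2,8,0],[0,0,0]],[[5,8,0],[0,0,0]],[[5,9,0],[0,0,0]],[[3,12,0],[0,0,0]],[[3,12,0],[0,0,0]],[[-1,12,0],[0,0,0]],[[-2,12,0],[0,0,0]],[[-5,11,0],[0,0,0]],[[-6,10,0],[0,0,0]]]'
python3 -m inch '[[[-2,1,0],[0,0,0]],[[-2,1,0],[0,0,0]],[[-2,1,0],[0,0,0]],[[0,0,0],[0,0,0]],[[0,0,0],[0,0,0]],[[0,0,0],[0,0,0]],[[0,0,0],[0,0,0]],[[0,0,0],[0,0,0]],[[0,0,0],[0,0,0]],[[0,0,0],[0,0,0]]]'
python3 - <<'E'
from h import *
S=optics.get_image("side")
cv2.imwrite("pics/lev2.png",cv2.resize(S["image"][220:400,140:330],None,fx=3,fy=3)[:,:,::-1])
E
```

```text
time: 3.4
position: [0.501, 0.2482, 0.0762]
tool_rot: [-0.575, -3.087, 0.0]
ft_force: [-2.1, -1.5, -0.8]
grip_width: 0.004
time: 4.4
position: [0.5034, 0.2492, 0.076]
tool_rot: [-0.572, -3.081, 0.001]
ft_force: [-11.8, 0.6, 5.2]
grip_width: 0.007
```

View pics/lev2.png

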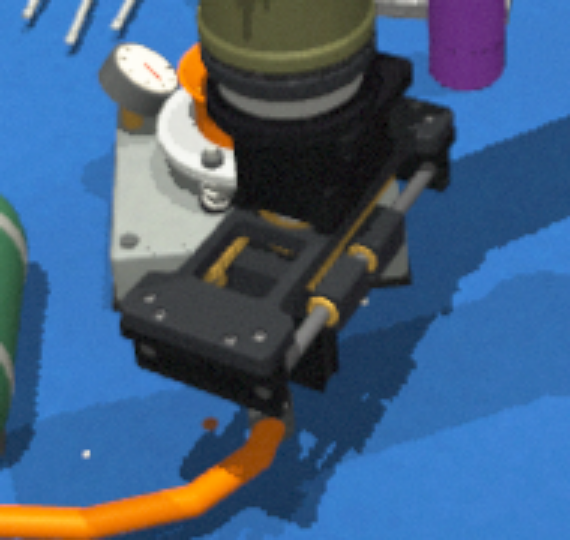

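12 N with no further motion means the lever is on its stop. Retreating and checking its angle.

```bash
python3 -m inch '[[[7,-4,0],[0,0,0]],[[7,-4,0],[0,0,0]],[[5,-3,-20],[0,0,0]],[[0,0,-40],[0,0,0]],[[0,0,-45],[0,0,0]],[[0,-30,-40],[0,0,8]],[[0,-40,-10],[0,0,8]],[[0,-45,0],[0,0,8]],[[0,-45,0],[0,0,8]],[[0,-45,0],[0,0,8]]]' 0
python3 - <<'E'
from h import *
S=optics.get_image("side"); d=S
m,c,s=mask(d["image"],(0,150,80),(6,255,255),(190,270,300,390)); print(s)
ys,xs=np.nonzero(m); P=np.c_[xs,ys].astype(float); l=cv2.fitLine(P.astype(np.float32),2,0,.01,.01).ravel()
q=(P-l[2:])@l[:2]; e=[cast(d,l[2:]+v*l[:2],.077)[:2] for v in(q.min(),q.max())]; print(e)
piv=np.array([.5389,.1884])
for x in e: print(np.linalg.norm(x-piv),np.degrees(np.arctan2(*(x-piv)[::-1])))
v=e[1]-e[0]; print("line dir",np.degrees(np.arctan2(v[1],v[0])), "dock y",np.degrees(np.arctan2(.1349,-.0257)))
st=ctrl.get_state();M=Ro.from_rotvec(st["tool_rot"]).as_matrix(); print(st["position"],M[:,:2].T.round(3),st["joint_positions"].round(2),tool((.484,-.214,.24)))
T=optics.get_image("top")
a=cv2.resize(T["image"][120:280,80:260],None,fx=2.2,fy=2.2); b=cv2.resize(S["image"][220:380,160:330],None,fx=2.2,fy=2.2)
cv2.imwrite("pics/lev3.png",np.hstack([a,b])[:,:,::-1])
E
```

```text
time: 5.45
position: [0.3595, 0.0854, 0.2313]
tool_rot: [-1.606, -2.698, 0.002]
ft_force: [-47.2, -4.4, 41.9]
grip_width: 0.834
[223 319  12  36 375]
[array([0.53089261, 0.21684549]), array([0.51615634, 0.28798813])]
0.029551041210604503 105.72187828233012
0.10215218560564344 102.86442658844575
line dir 101.702579680025 dock y 100.7862495581131
[0.35497658 0.08029811 0.22619567] [[-0.466  0.885 -0.   ]
 [ 0.884  0.466 -0.016]] [-0.55 -0.3   0.2   2.1   0.06  1.36  0.12] [-320.51215285  -23.34526735  -13.26424796]
```

View pics/lev3.png

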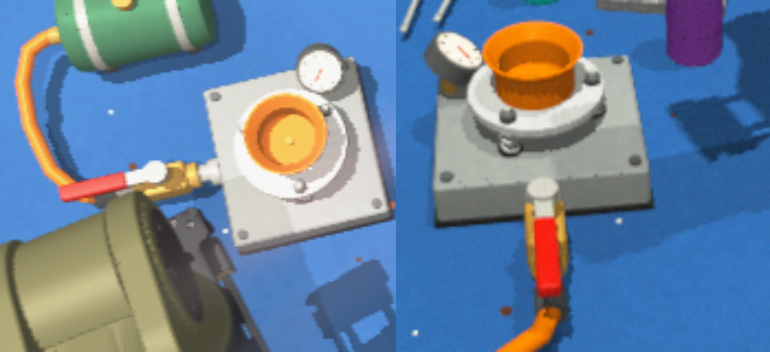

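The lever now lies along the pipe: I measured 101.7° against a pipe direction of 100.8°. The arm ended up too close to its base, so I'll move outward first, then over the flask.

```bash
python3 -m inch '[[[-10,20,0],[0,0,0]],[[-15,30,0],[0,0,0]],[[-25,30,-2],[0,0,0]],[[-40,0,-2],[0,0,0]],[[-45,-15,-2],[0,0,0]],[[-45,-20,-2],[0,0,0]],[[-45,-20,-2],[0,0,0]],[[-45,-25,0],[0,0,0]],[[-35,-20,0],[0,0,0]],[[-15,-3,0],[0,0,0]]]' 0
python3 -m inch '[[[0,0,0],[0,0,7.2]],[[0,0,0],[0,0,7.2]],[[0,0,0],[0,0,7.2]],[[0,0,0],[0,0,7.2]],[[0,0,0],[0,0,7.2]],[[0,0,0],[0,0,0]],[[0,0,0],[0,0,0]],[[0,0,0],[0,0,0]],[[0,0,0],[0,0,0]],[[0,0,0],[0,0,0]]]' 0
cat > wr.py <<'E'
import sys
from h import *
s=ctrl.get_state(); W=optics.get_image("wrist"); im=W["image"]
cv2.imwrite("pics/%s.png"%sys.argv[1],im[:,:,::-1])
H=W["hand_eye"]; M=Ro.from_rotvec(s["tool_rot"]).as_matrix()
def wcast(u,z):
    v=np.array([(u[0]-W["cx"])/W["fx"],(u[1]-W["cy"])/W["fy"]]); th=np.linalg.norm(v)
    r=np.r_[np.sin(th)*v/th,np.cos(th)] if th>0 else np.array([0,0,1.])
    r=M@H[:3,:3]@r; c=M@H[:3,3]+s["position"]; return c+r*(z-c[2])/r[2]
def wproj(X):
    q=np.linalg.inv(H)@np.r_[M.T@(np.array(X)-s["position"]),1]; th=np.arctan2(np.hypot(*q[:2]),q[2]); n=q[:2]/np.hypot(*q[:2])
    return np.array([W["cx"]+W["fx"]*th*n[0],W["cy"]+W["fy"]*th*n[1]])
E
python3 - <<'E'
import sys; sys.argv=["","w1"]
exec(open("wr.py").read())
print(s["position"],M.round(3),s["joint_positions"].round(2),s["ft_force"].round(1)); print(H.round(3))
u=wproj((.484,-.214,.158)); print("pred",u)
x,y=u.astype(int); b=(max(x-70,0),max(y-70,0),x+70,y+70)
m,c,st=mask(im,(45,110,50),(80,255,255),b); print(c,st,wcast(c,.158))
print(tool((.484,-.214,.116)))
E
```

```text
time: 6.55
position: [0.4941, -0.209, 0.2429]
tool_rot: [1.604, 2.696, -0.001]
ft_force: [-0.1, -0.3, -0.2]
grip_width: 1.003
time: 7.55
position: [0.4949, -0.2031, 0.2416]
tool_rot: [2.354, 2.08, 0.0]
ft_force: [-0.4, 0.0, 1.0]
grip_width: 0.999
[ 0.49485305 -0.20309135  0.24161246] [[ 0.123  0.992  0.   ]
 [ 0.992 -0.123  0.   ]
 [ 0.     0.    -1.   ]] [-0.28  0.07  0.65  1.76 -0.05  1.33  0.26] [-0.4  0.   1. ]
[[-0.001 -0.969 -0.248  0.069]
 [ 1.    -0.001 -0.001  0.001]
 [ 0.    -0.248  0.969 -0.146]
 [ 0.     0.     0.     1.   ]]
pred [262.46493345 235.66056935]
[264.27478261 229.13565217] [ 246  210   38   39 1150] [ 0.48603833 -0.20906332  0.158     ]
[-12.19850437  -9.41545443 125.5586301 ]
```

View pics/w1.png

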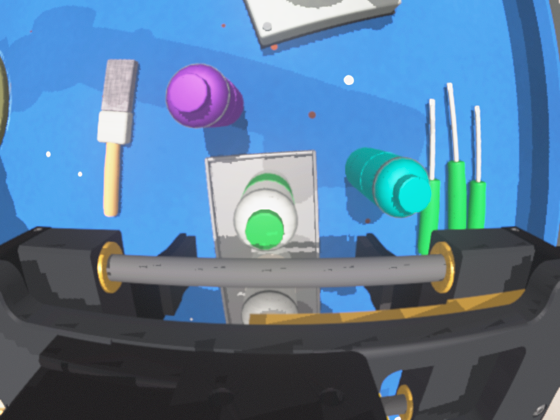

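The wrist view puts the green cap at (264,229), which gives (0.486, -0.209). That is within 5 mm of the top-view estimate, and the fingers clear their neighbours. Descending and gripping.

```bash
python3 -m inch '[[[-5,-5,0],[0,0,0]],[[-4,-4,10],[0,0,0]],[[0,0,20],[0,0,0]],[[0,0,20],[0,0,0]],[[0,0,20],[0,0,0]],[[0,0,20],[0,0,0]],[[0,0,15],[0,0,0]],[[0,0,12],[0,0,0]],[[0,0,8],[0,0,0]],[[0,0,0],[0,0,0]]]' 0
python3 -m inch '[[[0,0,0],[0,0,0]],[[0,0,0],[0,0,0]],[[0,0,0],[0,0,0]],[[0,0,0],[0,0,0]],[[0,0,0],[0,0,0]],[[0,0,0],[0,0,0]],[[0,0,0],[0,0,0]],[[0,0,0],[0,0,0]],[[0,0,0],[0,0,0]],[[0,0,0],[0,0,0]]]' 1 50
```

```text
time: 8.6
position: [0.4841, -0.2108, 0.1156]
tool_rot: [-2.354, -2.078, 0.002]
ft_force: [-0.6, -0.4, -0.4]
grip_width: 0.998
time: 9.6
position: [0.485, -0.2109, 0.1168]
tool_rot: [2.355, 2.079, 0.001]
ft_force: [-0.6, 0.9, 2.2]
grip_width: 0.595
```

Gripped at a width of 52 mm against the 53 mm body. Lifting above everything and moving to the dock.

```bash
python3 -m inch '[[[0,0,-8],[0,0,0]],[[0,0,-16],[0,0,0]],[[0,0,-25],[0,0,0]],[[0,0,-30],[0,0,0]],[[0,0,-30],[0,0,0]],[[0,0,-30],[0,0,0]],[[0,0,-20],[0,0,0]],[[0,0,-14],[0,0,0]],[[0,0,0],[0,0,0]],[[0,0,0],[0,0,0]]]'
python3 - <<'E'
from h import *
s=ctrl.get_state();print(s["ft_force"],s["grip_width"],tool((.5646,.0535,.29)))
E
```

```text
time: 10.6
position: [0.4842, -0.2107, 0.2885]
tool_rot: [-2.354, -2.078, 0.001]
ft_force: [-0.1, -0.2, -3.5]
grip_width: 0.6
[-0.10480695 -0.17214815 -3.48961723] 0.5999643412523309 [272.15198255  46.95446868  -1.50236249]
```

```bash
python3 -m inch '[[[15,2,0],[0,0,0]],[[30,5,0],[0,0,0]],[[38,7,0],[0,0,0]],[[40,7,0],[0,0,0]],[[40,7,0],[0,0,0]],[[40,7,0],[0,0,0]],[[36,6,0],[0,0,0]],[[22,4,0],[0,0,0]],[[11,2,0],[0,0,0]],[[0,0,0],[0,0,0]]]'
python3 - <<'E'
import sys; sys.argv=["","w2"]
exec(open("wr.py").read())
print(s["position"],s["joint_positions"].round(2),s["grip_width"])
S=optics.get_image("side");T=optics.get_image("top")
a=cv2.resize(im,(400,300)); b=cv2.resize(S["image"][90:330,130:320],(400,505))
cv2.imwrite("pics/d1.png",np.hstack([np.pad(a,((0,205),(0,0),(0,0))),b])[:,:,::-1])
print("rim pred wrist",wproj((.5646,.0535,.108)),"side ring",proj(S,(.5646,.0535,.108)))
p=s["position"]
# band (green) columns in side view vs predicted axis column
m,c,st=mask(S["image"],(45,110,40),(80,255,255),(130,90,330,330)); print("band",c,st,"pred axis at band", [proj(S,(p[0],p[1],p[2]-.113+h)).round(1) for h in (0,.03,.06,.154)])
E
```

```text
time: 11.6
position: [0.5647, 0.0546, 0.2878]
tool_rot: [-2.352, -2.081, 0.004]
ft_force: [0.3, -0.4, -3.0]
grip_width: 0.597
[0.56465055 0.0546173  0.28783252] [-0.53  0.13  0.43  1.6  -0.05  1.43 -0.22] 0.5967023569026632
rim pred wrist [275.88282096 193.66432388] side ring [221.79707392 240.55510889]
band [213.28328328 186.49149149] [187 167  49  43 999] pred axis at band [array([219.1, 208.6]), array([217.9, 193.2]), array([216.7, 177.2]), array([212.5, 122.9])]
```

View pics/d1.png

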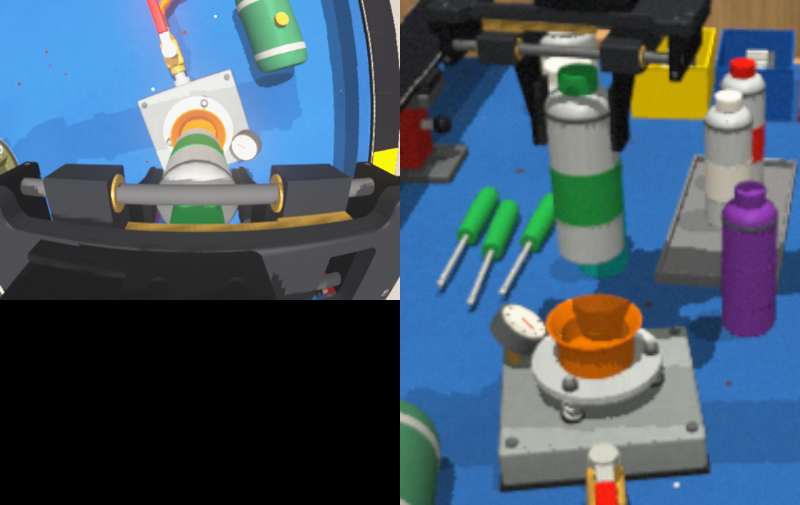

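The flask hangs upright over the ring. In the side view the band centre is at about column 219 against 217.5 predicted, and the ring at 222 against 221.8, so the error of about 2 mm is well inside the funnel. Lowering it.

```bash
python3 -m inch '[[[0,0,10],[0,0,0]],[[0,0,18],[0,0,0]],[[0,0,18],[0,0,0]],[[0,0,12],[0,0,0]],[[0,0,8],[0,0,0]],[[0,0,6],[0,0,0]],[[0,0,6],[0,0,0]],[[0,0,6],[0,0,0]],[[0,0,6],[0,0,0]],[[0,0,0],[0,0,0]]]'
python3 - <<'E'
from h import *
s=ctrl.get_state();print(s["ft_force"],s["position"],s["torque"])
E
```

```text
time: 12.75
position: [0.5653, 0.054, 0.199]
tool_rot: [-2.354, -2.08, -0.001]
ft_force: [0.9, 1.2, -4.1]
grip_width: 0.597
[ 0.9174865   1.20157284 -4.06350927] [0.56529638 0.05403431 0.19898222] [ 0.54370205 -0.23910755 -0.01757166]
```

```bash
python3 -m inch '[[[0,0,2],[0,0,0]],[[0,0,2],[0,0,0]],[[0,0,2],[0,0,0]],[[0,0,2],[0,0,0]],[[0,0,2],[0,0,0]],[[0,0,2],[0,0,0]],[[0,0,2],[0,0,0]],[[0,0,0],[0,0,0]],[[0,0,0],[0,0,0]],[[0,0,0],[0,0,0]]]'
```

```text
time: 13.75
position: [0.5654, 0.0535, 0.1861]
tool_rot: [2.355, 2.079, 0.002]
ft_force: [0.9, 4.7, 3.0]
grip_width: 0.595
```

The flask is seated, with a small side force of +4.7 N in y. I'll ease it 1.5 mm that way and press down.

```bash
python3 -m inch '[[[1,0,0],[0,0,0]],[[0.5,0,0],[0,0,0]],[[0,0,2],[0,0,0]],[[0,0,2],[0,0,0]],[[0,0,2],[0,0,0]],[[0,0,2],[0,0,0]],[[0,0,2],[0,0,0]],[[0,0,2],[0,0,0]],[[0,0,0],[0,0,0]],[[0,0,0],[0,0,0]]]' - 60
```

```text
time: 14.75
position: [0.5657, 0.0547, 0.1747]
tool_rot: [2.355, 2.079, 0.002]
ft_force: [-1.0, 3.3, 10.0]
grip_width: 0.594
```

```bash
python3 -m inch '[[[0,0,1],[0,0,0]],[[0,0,1],[0,0,0]],[[0,0,1],[0,0,0]],[[0,0,1],[0,0,0]],[[0,0,1],[0,0,0]],[[0,0,1],[0,0,0]],[[0,0,0],[0,0,0]],[[0,0,0],[0,0,0]],[[0,0,0],[0,0,0]],[[0,0,0],[0,0,0]]]'
```

```text
time: 15.75
position: [0.5657, 0.0548, 0.1694]
tool_rot: [2.355, 2.079, 0.002]
ft_force: [-2.3, 4.1, 12.5]
grip_width: 0.593
```

```bash
python3 -m inch '[[[0,0,1],[0,0,0]],[[0,0,0],[0,0,0]],[[0,0,1],[0,0,0]],[[0,0,0],[0,0,0]],[[0,0,1],[0,0,0]],[[0,0,0],[0,0,0]],[[0,0,0],[0,0,0]],[[0,0,0],[0,0,0]],[[0,0,0],[0,0,0]],[[0,0,0],[0,0,0]]]'
```

```text
time: 16.75
position: [0.5659, 0.0552, 0.1687]
tool_rot: [-2.355, -2.079, -0.004]
ft_force: [-5.9, 3.3, 24.3]
grip_width: 0.595
```

The force jumped 12 N over 0.7 mm after about 18 mm of travel, so the cradle is on its stop. Holding.

```bash
for i in 1 2 3 4 5; do python3 -m inch '[[[0,0,0],[0,0,0]],[[0,0,0],[0,0,0]],[[0,0,0],[0,0,0]],[[0,0,0],[0,0,0]],[[0,0,0],[0,0,0]],[[0,0,0],[0,0,0]],[[0,0,0],[0,0,0]],[[0,0,0],[0,0,0]],[[0,0,0],[0,0,0]],[[0,0,0],[0,0,0]]]' | grep -E 'time|posi|ft_f' | tr '\n' ' '; echo; done
python3 - <<'E'
from h import *
S=optics.get_image("side")
for z in(.108,.09): print(z,proj(S,(.5646,.0535,z)))
m,c,s=mask(S["image"],(4,150,80),(22,255,255),(190,225,255,290)); print("ring bbox",s)
cv2.imwrite("pics/fin.png",cv2.resize(S["image"][100:380,150:350],None,fx=2.1,fy=2.1)[:,:,::-1])
E
```

```text
time: 17.75 position: [0.5659, 0.0552, 0.1687] ft_force: [-5.9, 4.6, 24.7] 
time: 18.75 position: [0.5658, 0.0552, 0.1687] ft_force: [-5.9, 5.1, 23.7] 
time: 19.75 position: [0.5659, 0.0552, 0.1687] ft_force: [-7.0, 5.2, 24.5] 
time: 20.75 position: [0.5659, 0.0552, 0.1687] ft_force: [-6.1, 4.3, 25.1] 
time: 21.75 position: [0.5659, 0.0552, 0.1686] ft_force: [-6.3, 4.5, 24.3] 
0.108 [221.79707392 240.55510889]
0.09 [222.43917083 248.83197626]
ring bbox [200 241  46  37 640]
```

View pics/fin.png

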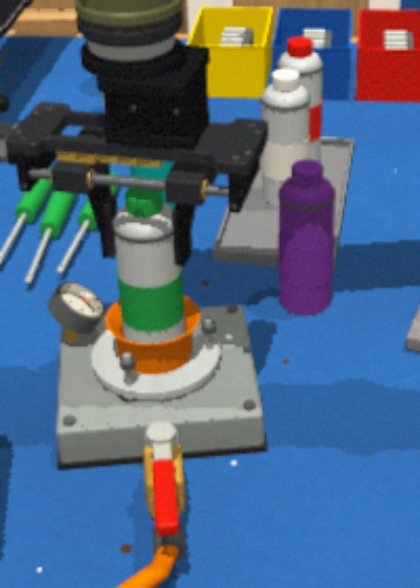

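The flask stands in the lowered ring with the lever in line with the pipe. The red and white flasks still stand in the tray, and the push is steady. Handing in.

```bash
python3 -c "
from bench import close_job
print(close_job())"
```

```text
the job is handed in; nothing more can be done
None
```

The job is handed in with the air lever open and the green flask held down in the cradle on its stop; `close_job()` gives no verdict. Robot time was about 22 s of the 67 s allowed.

- **Lever:** I pushed it round until it met its stop at about 12 N. The last measurement put it at 101.7° against a pipe direction of 100.8°, which is within measuring error. It was already about 0.26 rad open at the start.
- **Flask in the cradle:** I gripped the green flask, set it in the orange ring and pressed it down about 18 mm. The force then rose 12 N over 0.7 mm, which marks the stop.
- **Hold:** I held it there for 5 s at a steady 24–25 N, with the height constant to 0.1 mm, and handed in while still pressing.
- **Other flasks:** the last side view shows the red and white flasks still standing in the tray.

**Checks that were off:**
- During the retreat from the lever the arm came too close to its base. Joint 2 sat at its −0.30 limit, and the wrist force read about 63 N for a moment (limit 120 N). It was back to near zero on the next move.
- A side force of 5–7 N on the seated flask remained at the end.
- In the last side view the ring's top edge sat 11 pixels lower than at the start, where 18 mm of travel predicts about 8. The flask now covers part of the ring, so I relied on the force and height readings instead.

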